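# Hang an aluminium bush on its carrying bar

## Task

Take the steel carrying bar off its two-notched stand by its square handle, thread it through the bore of the aluminium bush lying in the V-cradle, and push on, sliding the bush back until the cradle's stop holds it and the bar's collar bears on it; keep that up for half a second with a light push of about 12 N, and never press the bar against the bush or the cradle with more than 25 N. Then lift the bush on the bar, carry it over and lay the bar back in both notches of the stand with the bush hanging between the uprights, and let go. Leave the other things on the bench where they are.

Things in the scene. Friction and masses are not known exactly. Their poses are not given: they have to be found in the camera images.
- bar: Steel carrying bar, 200 mm long, 0.28 kg, level in the stand's notches. x runs along it from handle to tip, z up. Origin: on its centre line at the front face of its collar. Collar 32 mm across, x -6 to 0 mm; behind it a square handle 18 x 18 mm, x -100 to -6 mm, flats upright; ahead a round shaft 16 mm across to x = 100 mm.
- bar_grip (a point): Where the handle is best gripped from above: on the bar's centre line, 46 mm behind the collar's front face, clear of the stand's notch.
- bar_tip (a point): The end of the bar's shaft, on its centre line, 100 mm ahead of the collar's front face; the last 2.5 mm are chamfered down to 11 mm across.
- bush: Plain aluminium bush (thick ring), 50 mm outside, bore 19 mm, 36 mm long, 0.13 to 0.22 kg, lying on its side in the V. Origin: its centre; x is the bore's axis, pointing like the cradle's x. The shaft has 1.5 mm of play all round and binds if the bar is pressed aside. The bush slides along the V at 1 to 4 N, also when a tip misses the bore and pushes on its face.
- cradle: Fixed, plate 206 x 80 x 8 mm. Origin: centre of its underside, on the bench; x is the way to push, away from the robot. A wooden V, x 25 to 94 mm (only plate before it), holds the bush's axis at z = 65 mm, y = 0; wood up to z = 56 mm. A rigid yoke stops the bush, open on top, slot 28 mm wide for the shaft; clamped where its near side is at x = 71 to 86 mm, unmeasured: find it by touch.
- stand: Fixed painted stand of the bar, plate 206 x 70 x 8 mm. Origin: centre of its underside, on the bench; x runs along the bar, handle to tip. Uprights 10 mm thick, 60 mm wide, at x = -78 mm (for the handle) and +78 mm (for the shaft), each with a notch open at the top, 22 mm wide at its flat floor, flaring to about 40 mm at its mouth 20 mm higher.
- stand_seat (a point): Where the bar's origin (collar's front face) belongs when it lies in both notches: 85 mm above the bench, at x = 6 mm, y = 0 of the stand. At the start the bar lies within 4 mm of this, along the stand's x.
- spare_ring: Bystander: a flat brass ring 68 mm across, bore 42 mm, 18 mm high, lying flat on the bench between the cradle and the stand. Origin: centre of its underside.
- spanner: Bystander: a steel spanner 170 mm long lying on the bench between the cradle and the stand. Origin near its middle, at its underside; x along it.
- oil_can: Bystander: an orange oil can 72 mm across and 155 mm high with a thin spout along its x, standing at the robot's left. Origin: centre of its underside.
- drill: Bystander: a cordless drill standing on its battery, about 200 mm high, at the robot's right. Origin: centre of its underside.
Things that resemble listed ones, but are neither listed nor needed, are in the scene too. Several things have the shape of the bar; the one meant has the colours described above. Leave any turquoise look-alike of the stand alone.

How it is judged:
By the outcome, as a careful person would: the job done as asked, in the order asked, and still so for the second after the job is handed in, with the robot touching nothing.
It also fails if it takes over 70 s, if anything falls off the work surface, if the arm or the gripper's body presses on something with over 40 N, if the wrist force passes 120 N, or if a joint passes its speed limit or range.

## Robot

A 6-joint arm with a two-finger parallel gripper is mounted at the origin on the work surface. World frame = base frame: x ahead of the robot, y to its left, z up, the work surface at z = 0. Lengths are in m, angles in rad, forces in N, time in s.
With the tool pointing down it reaches from about 0.375 to 0.9 m from the base axis. Payload 3.1 kg.
Tool frame: the origin (TCP) lies at the very end of the fingers, on their centre line; the grasp point (between the pads) lies 19 mm behind it; y points along the fingers, x is the direction in which the jaws open and shut, and the axes are right-handed (so a half turn about y gives the same grasp; the last joint's range is limited). The gripper opens to 87 mm and grips with 3 to 60 N. Pads are 19 mm wide; open, the fingers measure 117 mm over their backs; the gripper's body (75 mm by 190 mm) begins 51 mm behind the grasp point.
Start: joints at [-1.448, 0.527, 1.433, -0, 1.181, -0.178], TCP at [0.185, -0.597, 0.223] pointing down, gripper open.
Joint ranges: [-3.08, 3.08], [-0.75, 2.2], [0.22, 2.44], [-1.43, 4.57], [0, 2.65], [-2.85, 2.85]. Speed limits (rad/s): [2.79, 2.79, 3.14, 3.14, 3.14, 3.14].

## Interface

Orientations are given as a unit quaternion [x, y, z, w].
In Python, from rig import robot gives the robot as it stands.
- The arm moves only by the shell command python3 -m creep 'ROWS' [FORCE]. ROWS is JSON, a list of rows, each a list of 3 entries, a list of its own where there are three numbers: the shift along the tool's x, y, z in mm, then the turn about the tool's y in rad, then the opening, from 0 (shut) to 1 (fully open). A call has 1 to 8 rows; each row shifts and turns the commanded pose from where the row before left it, along the tool's axes as they then stand; what a row does not reach is not made up. A row lasts 1/10 s, in which the tool goes at most 50 mm and 8.59 degrees, less where a joint would pass 70% of its speed; a pose out of reach is approached as far as the arm can. A call with a gripper value outside its range is refused whole. The fingers move at their own pace and stop on an object; FORCE is the grip in N (left out, the last holds). Time passes only in rows, so rows that do not move let the fingers close. It gives the time, the measured TCP pose, the force and the opening at its end, in the units of the state.
- robot.get_obs(): the state, without advancing time (a new reading comes with each control period).
- robot.camera(name): name is "side" or "top" or "wrist"; returns a dict with "pixels" (400x640x3 uint8, red, green, blue), "fx", "fy", "cx", "cy" (pixels), "k1" (the pictures are not rectified: a ray, as slopes to the right and down, at radius r is drawn at 1 + k1 r^2 times it, then the intrinsics apply), "position" and "rotation" of the camera in the world. Camera axes: x right, y up, looking along -z (the intrinsics and any distortion apply to the point x, -y, -z); pixel columns grow to the right and rows downward; lengths in m; the calibration is good to about 2 mm. A picture is of the moment at which its call begins. There is no depth.
- robot.hand_in(): hands the job in, once; it reports no verdict.
The state is a dict: "time": time; "q": joint angles; "joint_velocities": joint speeds; "joint_torque": joint torques, N m; "position": TCP position; "tool_rot": TCP orientation; "ft_force": force on the tool from outside, world axes, zero at the start; "moment": the same for the moment, N m; "grip_width": finger opening in m.
Only numpy, scipy, OpenCV 4.12 (cv2) and the standard library are available. Lean on these libraries where they do the work, as an engineer would, in place of code of your own. Each camera call takes 0.05 s, during which the arm holds its last target.

## Working session

There is one attempt and no reset: what is moved stays moved. The work goes in short steps, Python scripts to look and compute and a shell command to move; the robot and the scene stay as the last step left them, time stands still between calls to the robot, and variables do not carry over. Pictures are saved under pics/ and viewed, and the job is handed in when it is done.

```bash
ls; mkdir -p pics
python3 - <<'E'
from rig import robot
import cv2
o=robot.get_obs()
for k,v in o.items(): print(k,v)
for n in ("side","top","wrist"):
    c=robot.camera(n); cv2.imwrite(f"pics/{n}0.png",c["pixels"][:,:,::-1])
    print(n,{k:v for k,v in c.items() if k!="pixels"})
E
```

```text
pics
time 0.0
q [-1.44847808e+00  5.28471755e-01  1.43385866e+00  3.12283950e-05
  1.18139224e+00 -1.78532368e-01]
joint_velocities [-0.00061448 -0.00015734 -0.00100741 -0.00026115  0.00170674 -0.00157373]
joint_torque [-5.16946620e-04 -4.40038097e+01 -1.76590472e+01  6.30117743e-02
  5.82283689e-02 -1.74608685e-04]
position [ 0.18513765 -0.59620928  0.22158208]
tool_rot [-0.56872596  0.41993744 -0.41891763  0.56983449]
ft_force [-0.6112976  -0.0472813  -0.33900791]
moment [-0.03481683 -0.03963047  0.04763238]
grip_width 0.08691182280138857
side {'fx': 431.08985802945705, 'fy': 431.08985802945705, 'cx': 316.6070393591633, 'cy': 199.15972940433966, 'k1': 0.008594957150874572, 'position': array([0.26626846, 0.89483288, 0.89664479]), 'rotation': array([-0.06347136,  0.42213931,  0.8966553 , -0.11738422])}
top {'fx': 504.6585338188183, 'fy': 504.6585338188183, 'cx': 328.23781649701704, 'cy': 196.6462377942446, 'k1': -0.14182426009076607, 'position': array([ 0.3542331 , -0.05961189,  1.82107274]), 'rotation': array([-0.03766265,  0.03239592,  0.71240156, -0.70001146])}
wrist {'fx': 279.15509808946877, 'fy': 279.15509808946877, 'cx': 320.4336637197702, 'cy': 195.5331785386785, 'k1': -0.022344009451735838, 'position': array([ 0.25350009, -0.57580501,  0.38379991]), 'rotation': array([-0.10700334,  0.07948791, -0.58782759,  0.797929  ])}
```

View pics/top0.png

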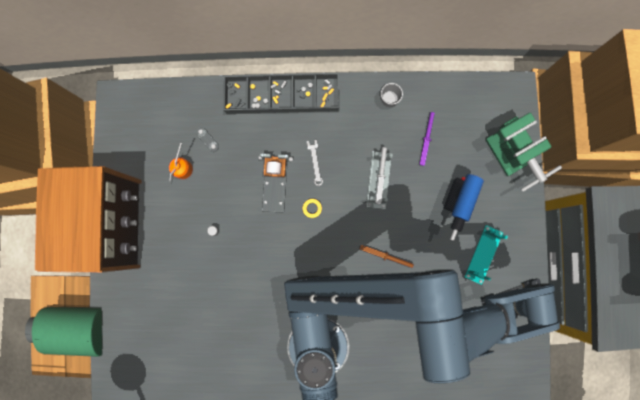

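View pics/side0.png

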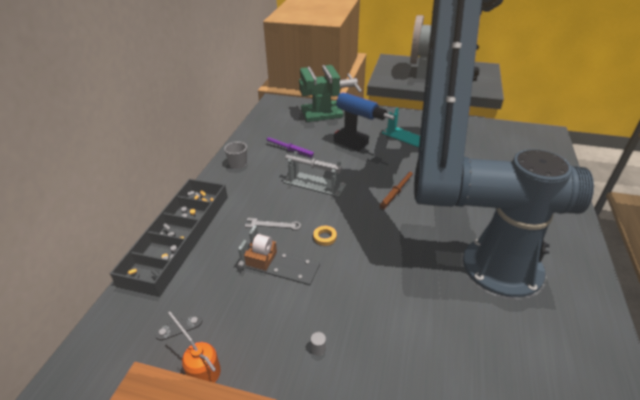

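View pics/wrist0.png

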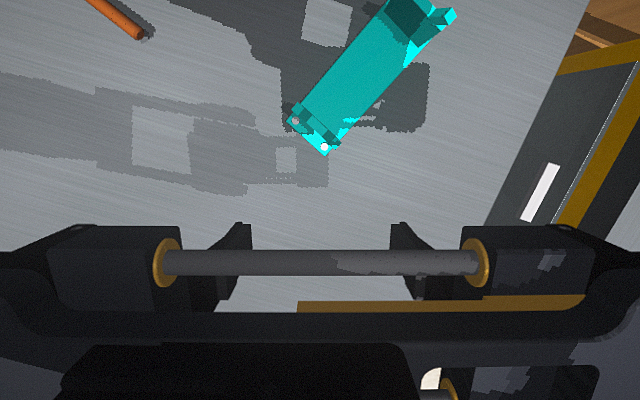

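Top view: the cradle with the bush is at (274,182), the ring at (312,208), the spanner at (315,162), and the can at (180,167). Bar-shaped things are the grey one in the grey stand (379,177), a purple one (427,138) and a brown one (386,256). The turquoise stand look-alike is at (487,254). The grey one in the stand fits "steel, on its notched stand", so I'll check it in enlarged crops.

Run:
```python
import cv2,numpy as np
a=cv2.imread("pics/top0.png")
x=cv2.resize(a[135:220,340:420],None,fx=6,fy=6,interpolation=cv2.INTER_CUBIC)
y=cv2.resize(a[135:220,240:310],None,fx=6,fy=6,interpolation=cv2.INTER_CUBIC)[:,:310]
cv2.imwrite("pics/crop_top.png",np.hstack([x,y])[:, :800])
b=cv2.imread("pics/side0.png")
x=cv2.resize(b[140:200,270:350],None,fx=5,fy=5,interpolation=cv2.INTER_CUBIC)
y=cv2.resize(b[225:285,230:310+10],None,fx=5,fy=5,interpolation=cv2.INTER_CUBIC)
y=cv2.resize(b[225:285,240:320],None,fx=5,fy=5,interpolation=cv2.INTER_CUBIC)
cv2.imwrite("pics/crop_side.png",np.hstack([x,y]))
```

```text
(no output)
```

View pics/crop_top.png

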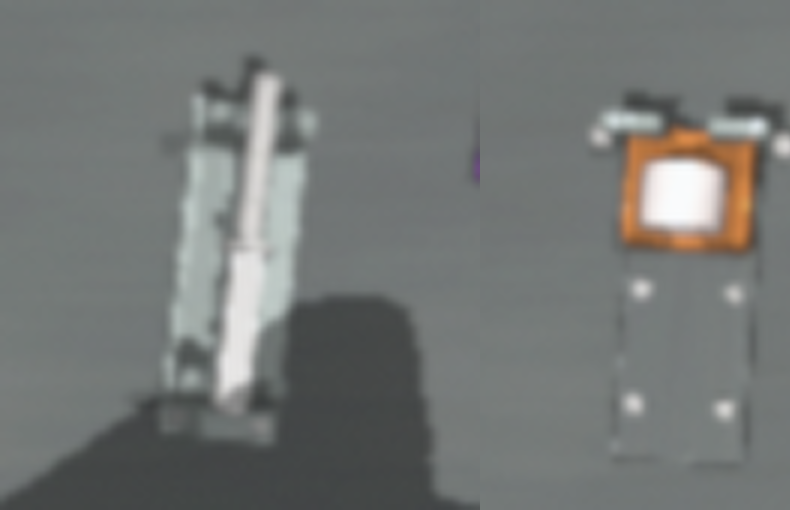

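View pics/crop_side.png

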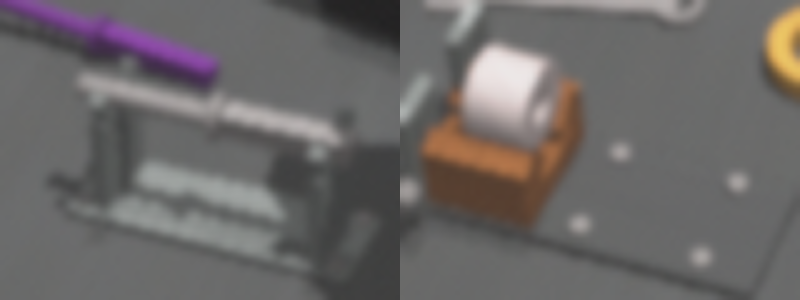

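```bash
cat > h.py <<'E'
import numpy as np, cv2
from scipy.spatial.transform import Rotation as R
from rig import robot
def snap(n,f=None):
    c=robot.camera(n)
    if f: cv2.imwrite(f"pics/{f}.png",c["pixels"][:,:,::-1])
    return c
def K(c): return np.array([[c["fx"],0,c["cx"]],[0,c["fy"],c["cy"]],[0,0,1.]]),np.array([c["k1"],0,0,0.])
def ray(c,uv):
    k,d=K(c); p=cv2.undistortPoints(np.array(uv,float).reshape(-1,1,2),k,d).reshape(-1,2)
    v=np.c_[p[:,0],-p[:,1],-np.ones(len(p))]
    return np.array(c["position"]),R.from_quat(c["rotation"]).apply(v)
def onz(c,uv,z):
    o,v=ray(c,uv); return o+v*((z-o[2])/v[:,2])[:,None]
def proj(c,P):
    q=R.from_quat(c["rotation"]).inv().apply(np.atleast_2d(P)-c["position"])
    k,d=K(c); q=q*[1,-1,-1]
    return cv2.projectPoints(q.reshape(-1,1,3),np.zeros(3),np.zeros(3),k,d)[0].reshape(-1,2)
def tri(c1,u1,c2,u2):
    o1,v1=ray(c1,u1);o2,v2=ray(c2,u2);A=np.c_[v1[0],-v2[0]]
    s=np.linalg.lstsq(A,o2-o1,rcond=None)[0]
    a=o1+s[0]*v1[0];b=o2+s[1]*v2[0];return (a+b)/2,np.linalg.norm(a-b)
def togo(P,yaw_x,o=None):
    """shift in mm (tool axes, current) to TCP P, and turn (rad about tool y) to bring tool x to heading yaw_x (mod pi)"""
    o=o or robot.get_obs(); r=R.from_quat(o["tool_rot"])
    d=r.inv().apply(np.array(P)-o["position"])*1000
    x=r.apply([1,0,0]); y=r.apply([0,1,0])
    h=np.arctan2(x[1],x[0]); e=(yaw_x-h+np.pi/2)%np.pi-np.pi/2
    return d, e*np.sign(y[2])
E
python3 - <<'E'
from h import *
o=robot.get_obs(); print(R.from_quat(o["tool_rot"]).as_matrix().round(4))
c={n:snap(n) for n in("top","side","wrist")}
r=R.from_quat(o["tool_rot"]); w=c["wrist"]
print("cam in tool",r.inv().apply(w["position"]-o["position"]),(r.inv()*R.from_quat(w["rotation"])).as_matrix().round(3))
T=c["top"]
# bar ends (crop coords/6+offset) 
f=lambda x,y:(340+x/6,135+y/6)
P=onz(T,[f(267,75),f(232,408),f(247,248)],0.088);print("bar tip, handle end, collar",P)
d=P[0]-P[1];print("len",np.linalg.norm(d),np.degrees(np.arctan2(d[1],d[0])))
g=lambda x,y:(240+(x-480)/6,135+y/6)
Q=onz(T,[g(641,289),g(735,294),g(632,404),g(724,410),g(612,455),g(742,464)],0.008);print("cradle screws/corners",Q)
B=onz(T,[g(683,195)],0.085);print("bush",B)
E
```

```text
[[ 2.963e-01 -2.000e-04  9.551e-01]
 [-9.551e-01  1.700e-03  2.963e-01]
 [-1.700e-03 -1.000e+00  3.000e-04]]
cam in tool [ 0.00052438 -0.16238463  0.0713904 ] [[ 1.     0.    -0.001]
 [-0.002  0.265 -0.964]
 [-0.     0.964  0.265]]
bar tip, handle end, collar [[ 0.69563024 -0.24760264  0.088     ]
 [ 0.50154587 -0.22169604  0.088     ]
 [ 0.5941782  -0.23292798  0.088     ]]
len 0.19580576548671408 -7.602962684572018
cradle screws/corners [[0.58784293 0.17450142 0.008     ]
 [0.58371221 0.11743311 0.008     ]
 [0.51805987 0.18029202 0.008     ]
 [0.51345761 0.12464042 0.008     ]
 [0.48743476 0.19257239 0.008     ]
 [0.48068911 0.11406031 0.008     ]]
bush [[0.63253414 0.13982691 0.085     ]]
```

Confirmed: the bar is light steel in the grey stand, its thicker handle end towards the robot at crop (232,408) and its tip at (267,75). I'll move over it, going inward first to stay clear of the drill.

```bash
python3 -m creep '[[[0,-35,0],0,1],[[-20,-35,15],0,1],[[-32,-10,28],0,1],[[-32,0,28],0,1],[[-32,0,28],0,1],[[-32,0,28],0,1],[[-32,0,28],0,1],[[-32,0,28],0,1]]'
python3 - <<'E'
from h import *
print(togo([0.548,-0.2275,0.25],np.radians(82.4)))
print(robot.get_obs()["position"])
E
```

```text
time: 1.1
position: [0.2976, -0.3385, 0.3027]
tool_rot: [-0.569, 0.419, -0.42, 0.569]
ft_force: [1.1, 0.7, -0.7]
grip_width: 0.087
(array([-32.02914116,  52.72969649, 272.06508306]), np.float64(0.4328841555783729))
[ 0.29755829 -0.33854556  0.30266431]
```

```bash
python3 -m creep '[[[-5,5,35],0,1],[[-5,5,40],0,1],[[-5,5,40],0,1],[[-5,5,40],0,1],[[-5,5,40],0,1],[[-5,5,40],0,1],[[-2,5,30],0.1,1],[[0,5,0],0.14,1]]'
python3 -m creep '[[[0,5,0],0.14,1],[[0,7,0],0.053,1],[[0,0,0],0,1],[[0,0,0],0,1]]'
python3 - <<'E'
from h import *
print(togo([0.548,-0.2275,0.25],np.radians(82.4)))
snap("wrist","w1");snap("top","t1")
E
```

```text
time: 1.9
position: [0.5443, -0.2295, 0.2622]
tool_rot: [-0.514, 0.484, -0.486, 0.515]
ft_force: [-1.5, -0.1, -0.4]
grip_width: 0.0871
time: 2.3
position: [0.5407, -0.2311, 0.2505]
tool_rot: [-0.466, 0.532, -0.532, 0.466]
ft_force: [-0.0, -0.1, 0.3]
grip_width: 0.0869
(array([-4.5362994 ,  0.51970252,  6.76120501]), np.float64(0.0016384894477470269))
```

View pics/w1.png

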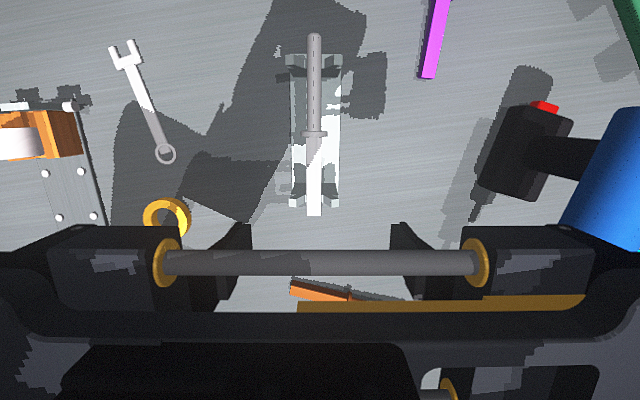

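The wrist view shows the bar along column about 314: tip at row 33, collar near row 134, handle end near row 214. It lies in the stand's notches.

Run:
```python
from h import *
a=cv2.imread("pics/w1.png")
c=cv2.resize(a[20:225,270:360],None,fx=5,fy=5,interpolation=cv2.INTER_CUBIC)
cv2.imwrite("pics/w1c.png",np.hstack([c[:590],c[435:1025]])[:, :800])
```

```text
(no output)
```

View pics/w1c.png

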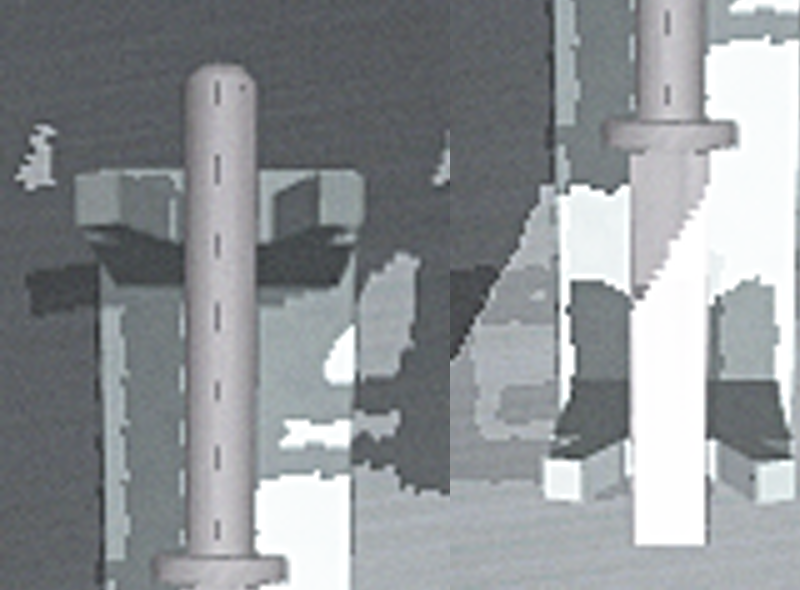

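Run:
```python
from h import *
c=snap("wrist")
f=lambda x,y:(270+x/5,20+y/5)
A=onz(c,[f(222,110),f(221.5,520)],.085); H=onz(c,[f(219,980),f(221,640)],.094)
print(A,H)
pts=np.vstack([A,H]); m=pts[:,:2].mean(0); u,s,vt=np.linalg.svd(pts[:,:2]-m); d=vt[0]*np.sign(vt[0][0]); print("heading",np.degrees(np.arctan2(d[1],d[0])),"resid",s)
tip=onz(c,[f(222,63)],.085)[0]; end=H[0]; print("tip",tip,"len",np.linalg.norm(tip[:2]-end[:2]))
# collar front face: axis visible at side edges x=155..288 y~558 of rim z .085
C=onz(c,[f(156,558),f(288,556)],.085);print("collar",C,np.linalg.norm(C[0]-C[1]))
L=onz(c,[f(77,185),f(363,185),f(95,915),f(345,915)],.097);print("stand mids",(L[0]+L[1])/2,(L[2]+L[3])/2)
s0=lambda p:(p[:2]-m)@d
print("along: tip",s0(tip),"end",s0(end),"collar",s0(C.mean(0)),"stand",s0((L[0]+L[1])/2),s0((L[2]+L[3])/2))
col=(s0(tip)-.1+s0(end)+.1)/2
cp=m+d*col; g=m+d*(col-.046); print("collar est",cp,"grip",g)
S=(L[0]+L[1])/2-(L[2]+L[3])/2; print("stand head",np.degrees(np.arctan2(S[1],S[0])))
print(togo([*g,.066],np.arctan2(d[1],d[0])+np.pi/2))
```

```text
[[ 0.69187551 -0.24587935  0.085     ]
 [ 0.60763241 -0.23416402  0.085     ]] [[ 0.50094001 -0.21899713  0.094     ]
 [ 0.58160045 -0.23063698  0.094     ]]
heading -8.007544375004882 resid [0.13761437 0.0002328 ]
tip [ 0.70087531 -0.24711694  0.085     ] len 0.20190306193891677
collar [[ 0.60121651 -0.21809725  0.085     ]
 [ 0.59767817 -0.24819875  0.085     ]] 0.030308747654010725
stand mids [ 0.67494709 -0.2433656   0.097     ] [ 0.51805985 -0.2216759   0.097     ]
along: tip 0.10638331804750449 end -0.09551974380062545 collar 0.003998375199026104 stand 0.08018532748791476 -0.07819366976988638
collar est [ 0.60089092 -0.23317604] grip [ 0.55533943 -0.22676808]
stand head -7.871259696670875
(array([ -6.54115488, 185.05177725,  13.50862158]), np.float64(0.007995159287689013))
```

```bash
python3 -m creep '[[[-3,30,7],0.008,1],[[-3.5,35,6.5],0,1],[[0,35,0],0,1],[[0,35,0],0,1],[[0,30,0],0,1],[[0,20,0],0,1],[[0,0,0],0,1],[[0,0,0],0,1]]'
python3 - <<'E'
from h import *
print(togo([0.5553,-.2268,.066],np.radians(82)))
E
```

```text
time: 3.25
position: [0.5554, -0.2269, 0.0659]
tool_rot: [0.464, -0.534, 0.534, -0.464]
ft_force: [0.5, -0.0, 0.2]
grip_width: 0.0868
(array([-0.04491813, -0.05751593, -0.13843525]), np.float64(-0.0005098478062972589))
```

```bash
python3 -m creep '[[[0,0,0],0,0.35],[[0,0,0],0,0.1],[[0,0,0],0,0],[[0,0,0],0,0],[[0,0,0],0,0],[[0,0,0],0,0],[[0,0,0],0,0],[[0,0,0],0,0]]' 50
python3 - <<'E'
from h import *
snap("wrist","w2")
o=robot.get_obs();print(o["ft_force"],o["grip_width"],o["moment"])
E
```

```text
time: 4.05
position: [0.555, -0.2265, 0.0655]
tool_rot: [-0.464, 0.534, -0.534, 0.464]
ft_force: [-0.9, 0.6, 0.3]
grip_width: 0.0309
[-0.14054221 -0.59644794  0.00646428] 0.027147184149763144 [0.00787703 0.02662753 0.0078233 ]
```

View pics/w2.png

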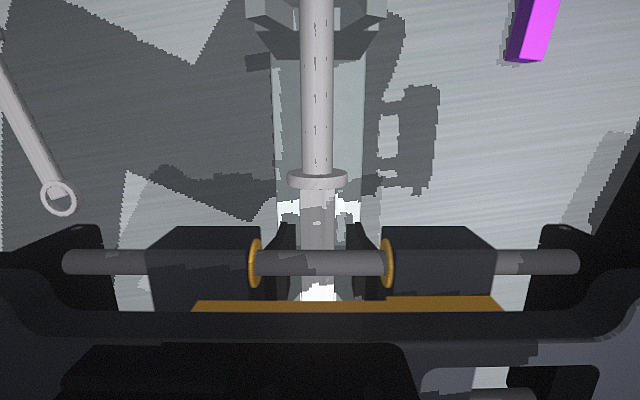

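The fingers are still closing: pads on either side of the handle near (318,225), collar at about (318,180).

```bash
python3 -m creep '[[[0,0,0],0,0],[[0,0,0],0,0],[[0,0,0],0,0],[[0,0,0],0,0],[[0,0,0],0,0]]'
python3 - <<'E'
from h import *
o=robot.get_obs();print(o["ft_force"],o["grip_width"],o["moment"],o["position"])
E
```

```text
time: 4.6
position: [0.5549, -0.2263, 0.0655]
tool_rot: [-0.464, 0.534, -0.534, 0.464]
ft_force: [0.5, 0.7, 0.7]
grip_width: 0.0172
[0.46569413 0.65153007 0.69756772] 0.017217741097489147 [0.16348857 0.03163388 0.00758035] [ 0.55493261 -0.22634591  0.06545855]
```

```bash
python3 -m creep '[[[0,-10,0],0,0],[[0,-20,0],0,0],[[0,-30,0],0,0],[[0,-30,0],0,0],[[0,-20,0],0,0],[[0,0,0],0,0],[[0,0,0],0,0]]'
python3 - <<'E'
from h import *
o=robot.get_obs();print(o["ft_force"],o["grip_width"],o["moment"],o["position"])
snap("wrist","w3");snap("top","t3")
E
```

```text
time: 5.3
position: [0.5546, -0.2264, 0.1755]
tool_rot: [-0.464, 0.534, -0.534, 0.464]
ft_force: [0.4, 0.3, -2.5]
grip_width: 0.0176
[ 0.38036835  0.25968097 -2.46804442] 0.017585096604840696 [ 0.08257091  0.11043094 -0.01567459] [ 0.55461244 -0.22636484  0.17551547]
```

View pics/w3.png

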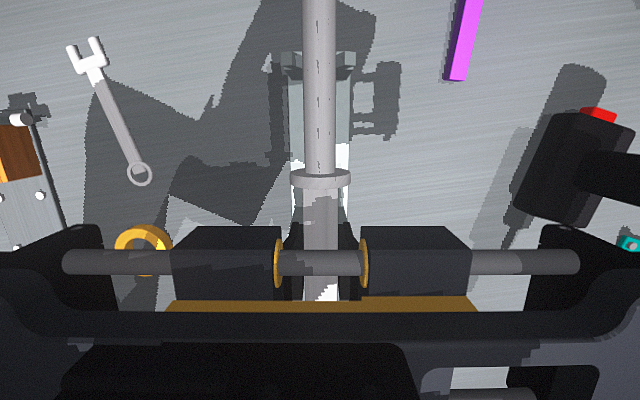

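```bash
python3 -m creep '[[[-20,-15,-5],0,0],[[-40,-20,-9],-0.05,0],[[-45,-10,-10],0,0],[[-45,0,-10],0,0],[[-45,0,-10],0,0],[[-45,0,-10],0,0],[[-30,0,-7],0,0],[[-10,0,-3],0,0]]'
python3 -m creep '[[[0,0,0],0,0],[[0,0,0],0,0]]'
python3 - <<'E'
from h import *
o=robot.get_obs();print(o["ft_force"],o["grip_width"],o["moment"],o["position"])
snap("wrist","w4");snap("top","t4");snap("side","s4")
E
```

```text
time: 6.2
position: [0.5173, 0.0616, 0.219]
tool_rot: [-0.479, 0.523, -0.52, 0.477]
ft_force: [-0.6, -0.7, -3.4]
grip_width: 0.0177
time: 6.4
position: [0.5197, 0.0576, 0.2199]
tool_rot: [-0.477, 0.522, -0.522, 0.477]
ft_force: [0.2, -0.4, -2.8]
grip_width: 0.0177
[ 0.21830229 -0.36166685 -2.84882421] 0.017728890519980358 [-0.01829353  0.09345765 -0.03209745] [0.51973137 0.05759187 0.21990329]
```

View pics/w4.png

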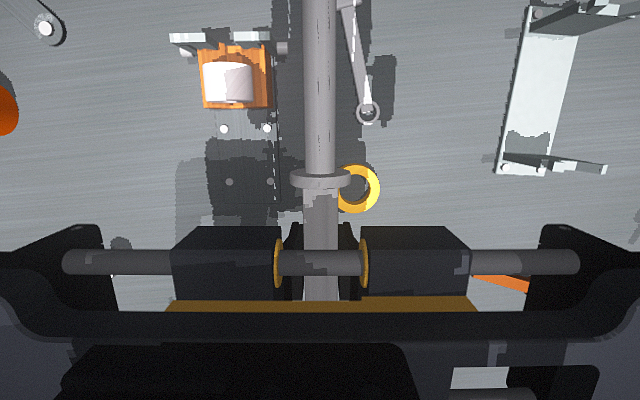

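View pics/s4.png

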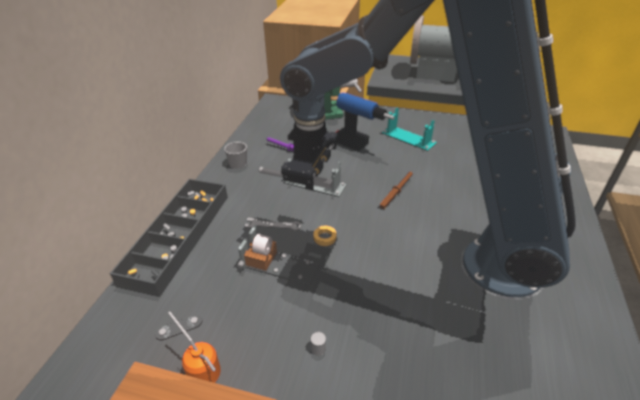

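The wrist view shows the cradle at left: bush about (230,82), wood about (235,75), yoke plates near (195,38) and (250,36), and four plate screws, e.g. (224,129) and (271,182). I'll enlarge it to measure.

Run:
```python
from h import *
a=cv2.imread("pics/w4.png")
c=cv2.resize(a[25:130,160:295],None,fx=5.5,fy=5.5,interpolation=cv2.INTER_CUBIC)
cv2.imwrite("pics/w4c.png",c)
g=cv2.cvtColor(a,cv2.COLOR_BGR2GRAY)
for (u,v) in [(224,129),(267,128),(229,182),(271,182)]:
    p=g[v-6:v+7,u-6:u+7].astype(float); w=np.clip(p-np.percentile(p,70)-15,0,None)
    yy,xx=np.mgrid[v-6:v+7,u-6:u+7]; print((w*xx).sum()/w.sum(),(w*yy).sum()/w.sum())
```

```text
223.2756719503791 128.5761543762922
266.467955603294 127.90356844492183
228.85422469823584 181.42618384401115
271.98044397463 183.36751233262865
```

View pics/w4c.png

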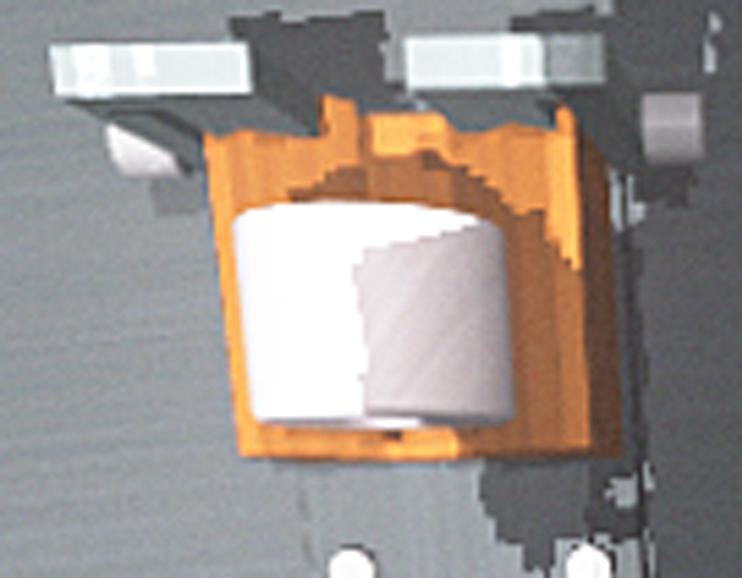

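Run:
```python
from h import *
c=snap("wrist")
f=lambda x,y:(160+x/5.5,25+y/5.5)
def hd(d): return np.degrees(np.arctan2(d[1],d[0]))
# bush: tangent-ray bisect
def bis(l,r,z):
    o,v=ray(c,[l,r]); v/=np.linalg.norm(v,axis=1)[:,None]; b=v.sum(0); return o+b*((z-o[2])/b[2])
b1=bis(f(236.5,235),f(502,235),.065);b2=bis(f(251.5,405),f(513,405),.065)
print("bush axis",b1,b2,hd(b1-b2))
W=onz(c,[f(208,140),f(240,450),f(580,140),f(590,450)],.056)
print("wood",W,"mid",(W[0]+W[2])/2,(W[1]+W[3])/2,"hd",hd(W[0]-W[1]),hd(W[2]-W[3]),"width",np.linalg.norm(W[1]-W[3]))
S=onz(c,[(223.3,128.6),(266.5,127.9),(228.9,181.8),(271.8,182.5)],.010)
print("screws",S,"mids",(S[0]+S[1])/2,(S[2]+S[3])/2,hd(S[0]-S[2]),hd(S[1]-S[3]),hd(S[0]+S[1]-S[2]-S[3]))
for z in(.09,.1,.11,.12):
  Y=onz(c,[f(250,68),f(405,62)],z);print(z,"yoke",Y.mean(0),np.linalg.norm(Y[0]-Y[1]))
# bush front/back faces: top crest of cyl z=.090 front; 
F=onz(c,[f(385,425),f(365,203)],.085);print("bush ends",F,np.linalg.norm(F[0]-F[1]))
# bar in same view
g=lambda x,y:(x,y)
o=robot.get_obs(); r=R.from_quat(o["tool_rot"]);print("tool z heading",hd(r.apply([0,0,1])),r.apply([0,0,1]))
a=cv2.imread("pics/w4.png"); cv2.imwrite("pics/w4b.png",cv2.resize(a[0:225,270:370],None,fx=3.5,fy=3.5,interpolation=cv2.INTER_CUBIC)[:600])
T=cv2.imread("pics/t4.png");cv2.imwrite("pics/t4c.png",cv2.resize(T[120:240,230:350],None,fx=5,fy=5,interpolation=cv2.INTER_CUBIC)[:600])
```

```text
bush axis [0.65283917 0.14185517 0.065     ] [0.62192506 0.14467818 0.065     ] -5.217660435378759
wood [[0.67474729 0.17341581 0.056     ]
 [0.61704846 0.17842439 0.056     ]
 [0.66758061 0.10119908 0.056     ]
 [0.61016627 0.10726508 0.056     ]] mid [0.67116395 0.13730745 0.056     ] [0.61360737 0.14284473 0.056     ] hd -4.961152399763507 -6.031098787018585 width 0.07149133697933306
screws [[0.59139269 0.17626424 0.01      ]
 [0.58691555 0.12003074 0.01      ]
 [0.5206724  0.18148339 0.01      ]
 [0.51423462 0.12311189 0.01      ]] mids [0.58915412 0.14814749 0.01      ] [0.51745351 0.15229764 0.01      ] -4.220773670244027 -2.4274709421249927 -3.3126769161334324
0.09 yoke [0.67568893 0.13760206 0.09      ] 0.02692874465930045
0.1 yoke [0.67280429 0.13459981 0.1       ] 0.026007806437757176
0.11 yoke [0.66991965 0.13159756 0.11      ] 0.025086868216213958
0.12 yoke [0.66703502 0.1285953  0.12      ] 0.02416592999467072
bush ends [[0.61650773 0.13930951 0.085     ]
 [0.65432099 0.13638294 0.085     ]] 0.03792634117423661
tool z heading -5.2859725510881 [ 9.95747282e-01 -9.21268061e-02  4.28505363e-05]
```

View pics/w4b.png

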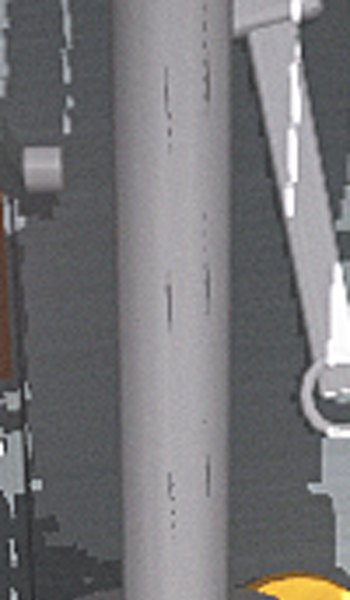

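View pics/t4c.png

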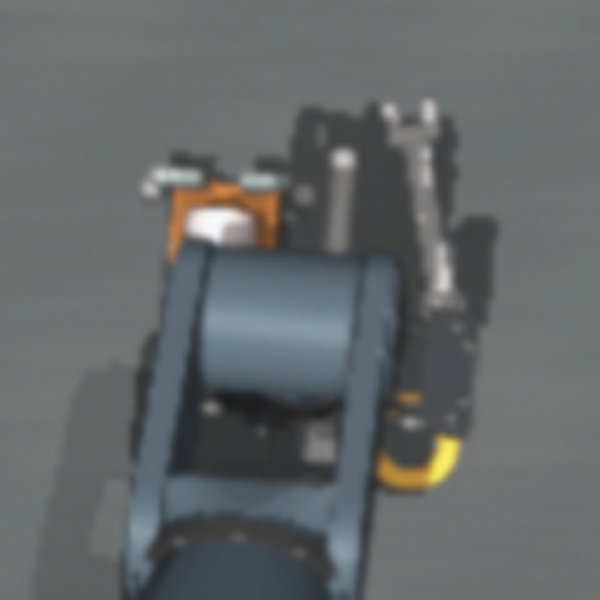

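Run:
```python
from h import *
c=snap("wrist"); o=robot.get_obs(); r=R.from_quat(o["tool_rot"])
f=lambda x,y:(270+x/3.5,y/3.5)
z=o["position"][2]+.0195
def bis(l,r_,z):
    oo,v=ray(c,[l,r_]); v/=np.linalg.norm(v,axis=1)[:,None]; b=v.sum(0); return oo+b*((z-oo[2])/b[2]), np.arccos(v[0]@v[1])
for y,l,rr in((100,116,230),(300,119.5,229),(500,123,228)):
    p,a=bis(f(l,y),f(rr,y),z); print("bar in tool mm",r.inv().apply(p-o["position"])*1000,"dist",8/np.sin(a/2), np.linalg.norm(p-c["position"])*1000)
h=np.radians(-5.3); d=np.array([np.cos(h),np.sin(h)])
P=np.array([.6374,.14327]) # bush mid axis
for s in (-.046-.1-.018-.022,):
    t=P+d*s; print("TCP pre",t); print(togo([*t,.12],h+np.pi/2)); print(togo([*t,.0455],h+np.pi/2))
```

```text
bar in tool mm [  0.49142977 -19.49857177 111.98666535] dist 159.0226470579727 148.11565059047115
bar in tool mm [  0.63702488 -19.49884364  87.27329093] dist 153.152011187235 143.38345716487797
bar in tool mm [  0.79649032 -19.49914152  60.19699965] dist 151.59549813394366 143.00284989386117
TCP pre [0.45219521 0.16045093]
(array([-96.57605109, 100.43124612, -76.9505821 ]), np.float64(0.00034811502261788974))
(array([-96.58877064, 174.93124502, -76.95147661]), np.float64(0.00034811502261788974))
```

```bash
python3 -m creep '[[[-10,0,-20],0,0],[[-25,0,-27],0,0],[[-30,0,-20],0,0],[[-22,20,-7],0,0],[[-10.2,40,-3],0,0],[[0,30,0],0,0],[[0,10,0],0,0],[[0,0,0],0,0]]'
python3 - <<'E'
from h import *
h=np.radians(-5.3)
print(togo([.4522+.0006*np.sin(-h)*0,.1604+.0006,.0455],h+np.pi/2))
snap("top","t5");snap("side","s5");snap("wrist","w5")
T=cv2.imread("pics/t5.png");S=cv2.imread("pics/s5.png")
x=cv2.resize(T[130:230,240:320],None,fx=5,fy=5,interpolation=cv2.INTER_CUBIC);y=cv2.resize(S[215:315,225:305],None,fx=5,fy=5,interpolation=cv2.INTER_CUBIC)
cv2.imwrite("pics/c5.png",np.hstack([x,y]))
E
```

```text
time: 7.45
position: [0.4513, 0.1616, 0.1195]
tool_rot: [-0.478, 0.523, -0.522, 0.476]
ft_force: [-0.1, -0.3, -2.0]
grip_width: 0.0172
(array([ 0.45728662, 74.04018827,  1.19409121]), np.float64(0.0014001688051479277))
```

View pics/c5.png

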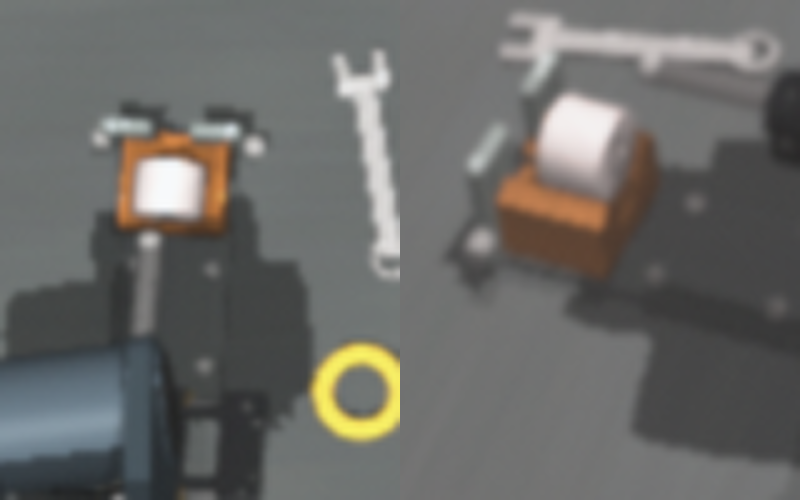

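View pics/w5.png

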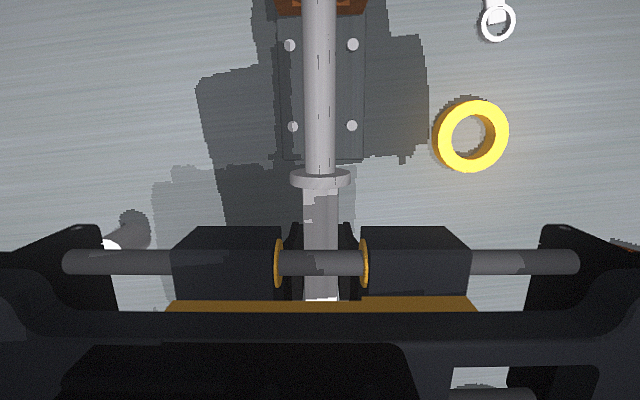

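Run:
```python
from h import *
c=snap("wrist"); o=robot.get_obs(); r=R.from_quat(o["tool_rot"])
a=cv2.imread("pics/w5.png"); g=cv2.cvtColor(a,cv2.COLOR_BGR2GRAY)
S=[]
for (u,v) in [(290,45),(353,45),(293,126),(352,126)]:
    p=g[v-9:v+10,u-9:u+10]; _,m=cv2.threshold(p,0,255,cv2.THRESH_OTSU)
    n,l,st,ce=cv2.connectedComponentsWithStats(m); i=l[9,9]; S.append(ce[i]+[u-9,v-9]); print(S[-1],st[i,4])
W=onz(c,S,.010); t=r.inv().apply(W-o["position"])*1000; print(t.round(1))
print("mid x far,near",t[:2,0].mean(),t[2:,0].mean(), "heading err deg",np.degrees(np.arctan2(t[:2,0].mean()-t[2:,0].mean(),t[:2,2].mean()-t[2:,2].mean())))
T=snap("top"); tp=onz(T,[(240+150/5,130+240/5)],o["position"][2]+.02)
b=onz(T,[(240+170/5,130+185/5)],.085)
tt=r.inv().apply(np.vstack([tp,b])-o["position"])*1000;print("top: tip,bush in tool",tt.round(1))
```

```text
[289.16363636  44.58181818] 110
[352.76363636  43.58181818] 110
[292.55172414 125.86206897] 87
[351.64130435 125.2173913 ] 92
[[-26.9 112.5 136.2]
 [ 29.9 112.4 137. ]
 [-25.6 112.2  65.5]
 [ 30.8 112.2  66.1]]
mid x far,near 1.470259673302131 2.5759502607632285 heading err deg -0.8941368660237502
top: tip,bush in tool [[  3.2 -19.5 135.5]
 [  6.2  37.6 182.2]]
```

```bash
python3 -m creep '[[[0.5,15,0],0,0],[[0.5,25,0],0,0],[[0,22,0],0,0],[[0,12,0],0,0],[[0,0,0],0,0],[[0,0,0],0,0]]' 60
python3 - <<'E'
from h import *
h=np.radians(-5.3)
o=robot.get_obs();print(o["position"],o["ft_force"],o["grip_width"])
snap("top","t6");snap("side","s6");snap("wrist","w6")
T=cv2.imread("pics/t6.png");S=cv2.imread("pics/s6.png")
x=cv2.resize(T[140:220,240:310],None,fx=5.7,fy=5.7,interpolation=cv2.INTER_CUBIC);y=cv2.resize(S[215:295,235:305],None,fx=5.7,fy=5.7,interpolation=cv2.INTER_CUBIC)
cv2.imwrite("pics/c6.png",np.hstack([x,y]))
E
```

```text
time: 8.3
position: [0.4523, 0.1612, 0.0472]
tool_rot: [0.477, -0.522, 0.522, -0.477]
ft_force: [-0.2, -0.3, -2.9]
grip_width: 0.0177
[0.45230855 0.1612434  0.04717979] [-0.21541967 -0.29016424 -2.92012363] 0.017713019512753513
```

View pics/c6.png

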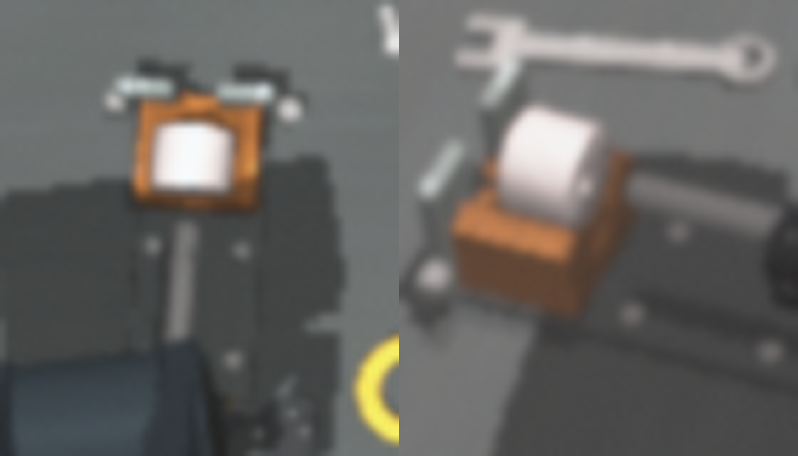

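View pics/w6.png

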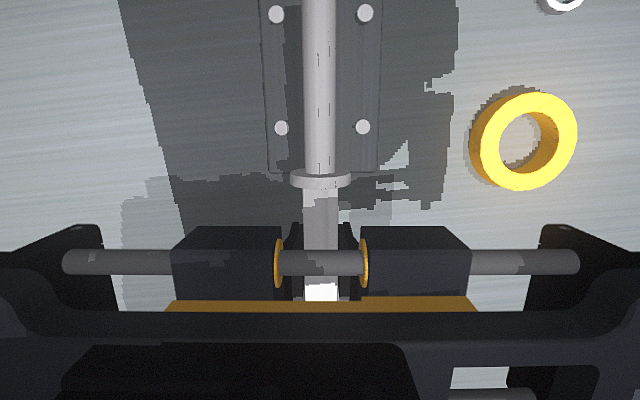

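Run:
```python
from h import *
c=snap("wrist"); o=robot.get_obs(); r=R.from_quat(o["tool_rot"])
a=cv2.imread("pics/w6.png"); g=cv2.cvtColor(a,cv2.COLOR_BGR2GRAY)
S=[]
for (u,v) in [(277,14),(365,13),(281,128),(363,127)]:
    p=g[v-11:v+12,u-11:u+12]; _,m=cv2.threshold(p,0,255,cv2.THRESH_OTSU)
    n,l,st,ce=cv2.connectedComponentsWithStats(m); i=l[11,11]; S.append(ce[i]+[u-11,v-11]); print(S[-1],st[i])
W=onz(c,S,.010); t=r.inv().apply(W-o["position"])*1000; print(t.round(1))
print("mid x",t[:2,0].mean(),t[2:,0].mean())
def bis(c,l,r_,z):
    oo,v=ray(c,[l,r_]); v/=np.linalg.norm(v,axis=1)[:,None]; b=v.sum(0); return oo+b*((z-oo[2])/b[2])
# shaft edges at a few rows via gradient
for row in (20,60,100,140):
    q=cv2.GaussianBlur(g,(3,3),0)[row].astype(float); dq=np.diff(q)
    L=295+np.argmax(np.abs(dq[295:312])); Rr=325+np.argmax(np.abs(dq[325:345]))
    print(row,L+.5,Rr+.5,(r.inv().apply(bis(c,(L+.5,row),(Rr+.5,row),o["position"][2]+.0195)-o["position"])*1000).round(2))
# top camera edges
T=snap("top"); tg=cv2.cvtColor(cv2.imread("pics/t6.png"),cv2.COLOR_BGR2GRAY)
big=cv2.resize(tg[140:220,240:310],None,fx=8,fy=8,interpolation=cv2.INTER_CUBIC).astype(float)
f=lambda x,y:(240+(x+.5)/8-.5,140+(y+.5)/8-.5)
for row in range(330,460,24):
    dq=np.diff(cv2.GaussianBlur(big,(0,0),3)[row]); L=225+np.argmax(dq[225:265]);Rr=250+np.argmin(dq[250:300])
    print("bar",row,L,Rr,(r.inv().apply(bis(T,f(L,row),f(Rr,row),.0665)-o["position"])*1000).round(1))
bb=cv2.resize(cv2.imread("pics/t6.png")[140:220,240:310,0],None,fx=8,fy=8,interpolation=cv2.INTER_CUBIC).astype(float)
for row in range(190,260,16):
    dq=np.diff(cv2.GaussianBlur(bb,(0,0),3)[row]); L=200+np.argmax(dq[200:245]);Rr=300+np.argmin(dq[300:350])
    print("bush",row,L,Rr,(r.inv().apply(bis(T,f(L,row),f(Rr,row),.065)-o["position"])*1000).round(1))
```

```text
[275.82959641  13.71748879] [  2   2  16  18 223]
[364.82894737  12.46052632] [  3   2  17  18 228]
[280.73026316 127.55921053] [  4   4  14  14 152]
[362.49112426 126.34911243] [  4   3  14  15 169]
[[-27.6  37.8 136.9]
 [ 29.   37.8 137.6]
 [-26.9  37.7  66.1]
 [ 30.1  37.6  67. ]]
mid x 0.7314500479671029 1.6159089122441976
20 301.5 334.5 [ -0.36 -19.25 115.67]
60 302.5 334.5 [ -0.16 -19.29  98.75]
100 303.5 334.5 [ 5.000e-02 -1.933e+01  8.079e+01]
140 304.5 334.5 [  0.28 -19.37  61.62]
bar 330 247 277 [  1.5 -18.7 136.6]
bar 354 243 268 [ -0.5 -18.7 125.8]
bar 378 240 270 [  0.2 -18.8 115.3]
bar 402 239 269 [  0.6 -18.8 104.7]
bar 426 238 267 [  0.9 -18.8  94.1]
bar 450 235 264 [  0.5 -18.8  83.4]
bush 190 218 324 [-1.000e-01 -1.710e+01  1.992e+02]
bush 206 216 324 [ 1.000e-01 -1.710e+01  1.921e+02]
bush 222 215 324 [  0.5 -17.1 184.9]
bush 238 214 324 [  0.9 -17.1 177.8]
bush 254 214 322 [  1.1 -17.1 170.7]
```

Bar and bush agree laterally to within about 0.5 mm in the top view, and the headings match. I'll lower 1.5 mm and advance.

```bash
python3 -m creep '[[[0.3,1.5,0],0,0],[[0,0,5],0,0],[[0,0,5],0,0],[[0,0,4],0,0],[[0,0,0],0,0]]'
python3 -m creep '[[[0,0,3],0,0],[[0,0,3],0,0],[[0,0,3],0,0]]'
python3 -m creep '[[[0,0,3],0,0],[[0,0,2],0,0]]'
```

```text
time: 9.05
position: [0.4669, 0.1596, 0.0451]
tool_rot: [0.476, -0.522, 0.523, -0.477]
ft_force: [0.3, 0.3, -3.0]
grip_width: 0.0174
time: 9.35
position: [0.4746, 0.1588, 0.045]
tool_rot: [-0.477, 0.522, -0.522, 0.477]
ft_force: [-0.1, 0.2, -2.1]
grip_width: 0.0172
time: 9.55
position: [0.4799, 0.1584, 0.0451]
tool_rot: [0.477, -0.522, 0.522, -0.477]
ft_force: [-0.6, -0.6, -2.2]
grip_width: 0.0173
```

```bash
python3 -m creep '[[[0,0,3],0,0],[[0,0,3],0,0],[[0,0,0],0,0]]'
python3 - <<'E'
from h import *
o=robot.get_obs();print(o["position"],o["ft_force"],o["moment"])
snap("top","t7");snap("side","s7")
T=cv2.imread("pics/t7.png");S=cv2.imread("pics/s7.png")
x=cv2.resize(T[140:220,240:310],None,fx=5.7,fy=5.7,interpolation=cv2.INTER_CUBIC);y=cv2.resize(S[215:295,235:305],None,fx=5.7,fy=5.7,interpolation=cv2.INTER_CUBIC)
cv2.imwrite("pics/c7.png",np.hstack([x,y]))
E
```

```text
time: 9.85
position: [0.4862, 0.1578, 0.0451]
tool_rot: [0.477, -0.522, 0.522, -0.477]
ft_force: [0.1, 0.1, -2.6]
grip_width: 0.0174
[0.4862241  0.15782058 0.04513229] [ 0.06305505  0.08129548 -2.61959036] [ 0.05818644  0.04144099 -0.01034087]
```

View pics/c7.png

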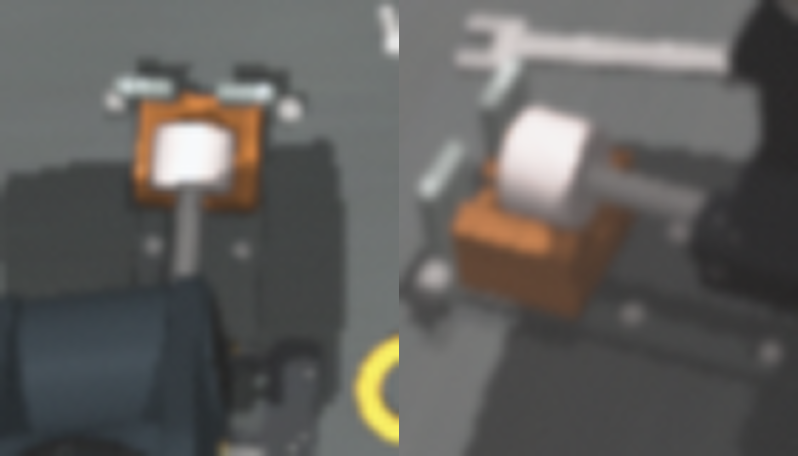

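The bush has not moved, and the shaft enters its face (top crop (188,190), side crop (600,180)), with no force. The tip is in the bore, so I'll continue.

```bash
python3 -m creep '[[[0,0,5],0,0],[[0,0,5],0,0],[[0,0,5],0,0],[[0,0,5],0,0]]'
python3 -m creep '[[[0,0,6],0,0],[[0,0,6],0,0],[[0,0,6],0,0]]'
python3 -m creep '[[[0,0,6],0,0],[[0,0,6],0,0],[[0,0,6],0,0],[[0,0,0],0,0]]'
python3 - <<'E'
from h import *
o=robot.get_obs();print(o["position"],o["ft_force"],o["moment"])
snap("wrist","w8")
E
```

```text
time: 10.35
position: [0.5061, 0.156, 0.0451]
tool_rot: [0.477, -0.522, 0.522, -0.477]
ft_force: [-0.8, -0.4, -2.9]
grip_width: 0.0174
time: 10.65
position: [0.5239, 0.1544, 0.045]
tool_rot: [0.477, -0.522, 0.522, -0.477]
ft_force: [0.0, 0.6, -2.3]
grip_width: 0.0176
time: 11.05
position: [0.5427, 0.1527, 0.0452]
tool_rot: [0.476, -0.522, 0.523, -0.477]
ft_force: [0.2, -0.6, -2.6]
grip_width: 0.0175
[0.54272344 0.15269065 0.04518947] [ 0.24835869 -0.64747606 -2.59495081] [ 0.05271422  0.09008115 -0.01457236]
```

View pics/w8.png

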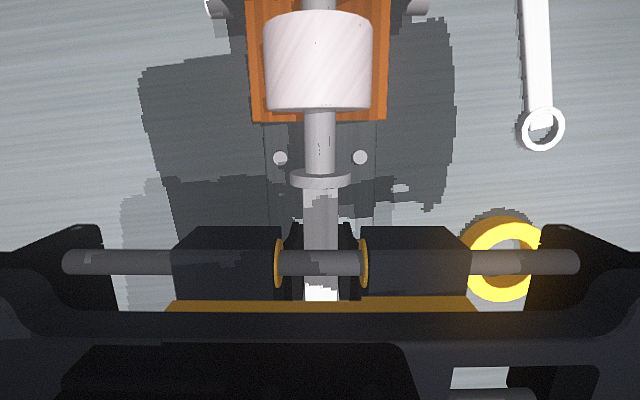

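The shaft runs through the bush (bush centred at column 319, bar at 319.5) and the tip shows beyond at (317,3). About 30 mm of gap remains to the collar.

```bash
python3 -m creep '[[[0,0,6],0,0],[[0,0,6],0,0],[[0,0,6],0,0],[[0,0,4],0,0],[[0,0,0],0,0]]'
python3 -m creep '[[[0,0,3],0,0],[[0,0,3],0,0]]'
python3 -m creep '[[[0,0,3],0,0],[[0,0,3],0,0]]'
python3 -m creep '[[[0,0,1],0,0],[[0,0,1],0,0]]'
```

```text
time: 11.6
position: [0.5642, 0.1507, 0.0451]
tool_rot: [0.477, -0.522, 0.522, -0.477]
ft_force: [-0.9, 0.4, -2.1]
grip_width: 0.0171
time: 11.8
position: [0.5689, 0.1503, 0.045]
tool_rot: [-0.477, 0.522, -0.522, 0.477]
ft_force: [0.0, 0.3, -2.1]
grip_width: 0.0172
time: 12.0
position: [0.5743, 0.1498, 0.0449]
tool_rot: [-0.478, 0.523, -0.521, 0.476]
ft_force: [-2.9, 0.7, -1.0]
grip_width: 0.0171
time: 12.2
position: [0.5761, 0.1496, 0.0449]
tool_rot: [-0.478, 0.522, -0.522, 0.476]
ft_force: [-2.1, 0.3, -2.0]
grip_width: 0.0175
```

```bash
python3 -m creep '[[[0,0,1],0,0],[[0,0,1],0,0]]'
python3 -m creep '[[[0,0,1],0,0],[[0,0,1],0,0]]'
python3 - <<'E'
from h import *
snap("wrist","w9")
E
```

```text
time: 12.4
position: [0.5789, 0.1494, 0.0449]
tool_rot: [-0.477, 0.522, -0.522, 0.477]
ft_force: [-1.7, 0.1, -1.7]
grip_width: 0.0174
time: 12.6
position: [0.5813, 0.1492, 0.045]
tool_rot: [0.477, -0.522, 0.522, -0.477]
ft_force: [-1.3, -0.1, -3.1]
grip_width: 0.0173
```

View pics/w9.png

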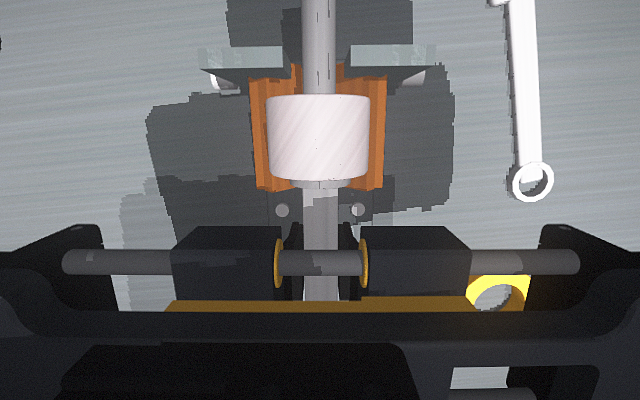

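The collar sits against the bush at (318,180). The yoke is ahead at row about 65, with a few mm left to slide.

```bash
python3 -m creep '[[[0,0,1],0,0],[[0,0,1],0,0]]'
python3 -m creep '[[[0,0,1],0,0]]'
python3 -m creep '[[[0,0,1],0,0]]'
```

```text
time: 12.85
position: [0.583, 0.149, 0.045]
tool_rot: [-0.477, 0.522, -0.522, 0.477]
ft_force: [-1.0, 0.4, -4.1]
grip_width: 0.0173
time: 12.95
position: [0.5841, 0.1489, 0.045]
tool_rot: [-0.477, 0.522, -0.522, 0.477]
ft_force: [-1.8, 0.7, -3.8]
grip_width: 0.0173
time: 13.05
position: [0.5851, 0.1488, 0.045]
tool_rot: [0.477, -0.522, 0.522, -0.477]
ft_force: [-0.1, 0.5, -3.0]
grip_width: 0.0173
```

```bash
python3 -m creep '[[[0,0,1],0,0]]'
python3 -m creep '[[[0,0,1],0,0]]'
```

```text
time: 13.15
position: [0.5861, 0.1487, 0.0451]
tool_rot: [0.477, -0.522, 0.522, -0.477]
ft_force: [-1.0, 1.0, -2.4]
grip_width: 0.017
time: 13.25
position: [0.5871, 0.1487, 0.045]
tool_rot: [0.477, -0.522, 0.522, -0.477]
ft_force: [-1.2, 0.5, -3.0]
grip_width: 0.0176
```

```bash
python3 -m creep '[[[0,0,1],0,0]]'
python3 -m creep '[[[0,0,1],0,0]]'
```

```text
time: 13.35
position: [0.5881, 0.1485, 0.045]
tool_rot: [0.477, -0.522, 0.522, -0.477]
ft_force: [-1.6, 0.0, -2.6]
grip_width: 0.0173
time: 13.45
position: [0.589, 0.1484, 0.045]
tool_rot: [-0.477, 0.522, -0.522, 0.477]
ft_force: [-1.3, 1.0, -2.5]
grip_width: 0.0172
```

```bash
python3 -m creep '[[[0,0,0.7],0,0]]'
python3 -m creep '[[[0,0,0.7],0,0]]'
```

```text
time: 13.55
position: [0.5898, 0.1484, 0.045]
tool_rot: [0.477, -0.522, 0.522, -0.477]
ft_force: [-0.6, 1.0, -2.6]
grip_width: 0.0173
time: 13.65
position: [0.5904, 0.1483, 0.045]
tool_rot: [-0.477, 0.522, -0.522, 0.477]
ft_force: [-1.2, 1.0, -3.8]
grip_width: 0.017
```

```bash
python3 -m creep '[[[0,0,0.6],0,0]]'
python3 -m creep '[[[0,0,0.6],0,0]]'
```

```text
time: 13.75
position: [0.591, 0.1483, 0.045]
tool_rot: [-0.477, 0.522, -0.522, 0.477]
ft_force: [-0.3, 0.1, -3.8]
grip_width: 0.0176
time: 13.85
position: [0.5916, 0.1482, 0.0451]
tool_rot: [-0.477, 0.522, -0.522, 0.477]
ft_force: [-0.7, 0.5, -3.2]
grip_width: 0.0175
```

```bash
python3 -m creep '[[[0,0,0.6],0,0]]'
python3 -m creep '[[[0,0,0.6],0,0]]'
```

```text
time: 13.95
position: [0.5922, 0.1482, 0.0451]
tool_rot: [-0.477, 0.522, -0.522, 0.477]
ft_force: [-1.1, 0.4, -3.7]
grip_width: 0.0176
time: 14.05
position: [0.5923, 0.1481, 0.045]
tool_rot: [-0.477, 0.522, -0.522, 0.477]
ft_force: [-1.9, 0.4, -3.1]
grip_width: 0.0179
```

```bash
python3 -m creep '[[[0,0,0.3],0,0]]'
python3 -m creep '[[[0,0,0.3],0,0]]'
```

```text
time: 14.15
position: [0.5923, 0.1481, 0.0449]
tool_rot: [-0.477, 0.522, -0.522, 0.477]
ft_force: [-3.5, 0.7, -1.1]
grip_width: 0.017
time: 14.25
position: [0.5924, 0.1481, 0.0449]
tool_rot: [-0.478, 0.523, -0.522, 0.476]
ft_force: [-4.1, 1.0, -1.3]
grip_width: 0.0173
```

```bash
python3 -m creep '[[[0,0,0.6],0,0],[[0,0,0],0,0]]'
python3 -m creep '[[[0,0,0.6],0,0],[[0,0,0],0,0]]'
```

```text
time: 14.45
position: [0.5923, 0.148, 0.0448]
tool_rot: [-0.478, 0.523, -0.521, 0.476]
ft_force: [-5.0, 0.1, -1.1]
grip_width: 0.0172
time: 14.65
position: [0.5923, 0.148, 0.0448]
tool_rot: [-0.478, 0.523, -0.521, 0.476]
ft_force: [-6.0, 1.1, -0.5]
grip_width: 0.0173
```

```bash
python3 -m creep '[[[0,0,1],0,0],[[0,0,1],0,0],[[0,0,0],0,0]]'
python3 -m creep '[[[0,0,0],0,0]]'
```

```text
time: 14.95
position: [0.5923, 0.148, 0.0446]
tool_rot: [-0.479, 0.524, -0.52, 0.475]
ft_force: [-10.2, 0.2, 0.6]
grip_width: 0.0173
time: 15.05
position: [0.5923, 0.148, 0.0446]
tool_rot: [-0.479, 0.524, -0.52, 0.475]
ft_force: [-8.0, 1.4, 0.6]
grip_width: 0.0172
```

```bash
python3 -m creep '[[[0,0,0.7],0,0],[[0,0,0.5],0,0],[[0,0,0],0,0]]'
python3 -m creep '[[[0,0,0],0,0]]'
python3 -m creep '[[[0,0,0],0,0]]'
```

```text
time: 15.35
position: [0.5923, 0.148, 0.0445]
tool_rot: [-0.48, 0.525, -0.519, 0.474]
ft_force: [-10.4, 2.0, 2.1]
grip_width: 0.0174
time: 15.45
position: [0.5923, 0.1479, 0.0445]
tool_rot: [-0.48, 0.524, -0.519, 0.474]
ft_force: [-10.8, 0.8, 3.2]
grip_width: 0.0173
time: 15.55
position: [0.5923, 0.1479, 0.0445]
tool_rot: [-0.48, 0.525, -0.519, 0.474]
ft_force: [-11.2, 1.0, 2.6]
grip_width: 0.0173
```

```bash
python3 -m creep '[[[0,-0.3,0.5],0,0],[[0,0,0],0,0],[[0,0,0],0,0],[[0,0,0],0,0]]'
python3 -m creep '[[[0,0,0],0,0],[[0,0,0],0,0]]'
python3 -m creep '[[[0,0,0],0,0],[[0,0,0],0,0]]'
python3 -m creep '[[[0,0,0],0,0],[[0,0,0],0,0]]'
python3 - <<'E'
from h import *
snap("wrist","w10"); o=robot.get_obs(); print(o["ft_force"],o["moment"])
E
```

```text
time: 15.95
position: [0.5923, 0.1479, 0.0446]
tool_rot: [-0.48, 0.525, -0.519, 0.474]
ft_force: [-10.9, 0.8, 2.5]
grip_width: 0.0175
time: 16.15
position: [0.5922, 0.1479, 0.0446]
tool_rot: [-0.48, 0.525, -0.519, 0.474]
ft_force: [-11.1, 1.0, 1.3]
grip_width: 0.0172
time: 16.35
position: [0.5923, 0.148, 0.0446]
tool_rot: [-0.48, 0.525, -0.519, 0.474]
ft_force: [-11.5, 1.5, 2.2]
grip_width: 0.0174
time: 16.55
position: [0.5923, 0.1479, 0.0446]
tool_rot: [-0.48, 0.525, -0.519, 0.474]
ft_force: [-11.2, 1.1, 2.3]
grip_width: 0.0172
[-11.37193807   0.11901201   1.71342576] [0.23137998 1.7222199  0.11451676]
```

View pics/w10.png

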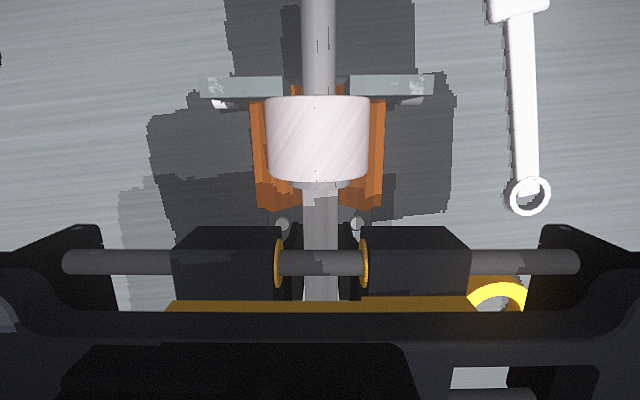

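The bush is hard against the yoke at row about 97, with the collar behind it. The push is about 11.4 N, so I'll add a touch and hold for another 0.8 s.

```bash
python3 -m creep '[[[0,0,0.4],0,0],[[0,0,0],0,0],[[0,0,0],0,0],[[0,0,0],0,0]]'
python3 -m creep '[[[0,0,0],0,0],[[0,0,0],0,0],[[0,0,0],0,0]]'
python3 -m creep '[[[0,0,0],0,0]]'
```

```text
time: 17.0
position: [0.5923, 0.1479, 0.0446]
tool_rot: [-0.481, 0.525, -0.519, 0.474]
ft_force: [-12.1, 1.6, 2.4]
grip_width: 0.0177
time: 17.3
position: [0.5923, 0.1479, 0.0446]
tool_rot: [-0.481, 0.525, -0.519, 0.474]
ft_force: [-12.7, 1.1, 1.9]
grip_width: 0.0174
time: 17.4
position: [0.5923, 0.1479, 0.0446]
tool_rot: [-0.481, 0.525, -0.519, 0.474]
ft_force: [-12.7, 1.2, 2.1]
grip_width: 0.0178
```

```bash
python3 -m creep '[[[0,0,-1.5],0,0],[[0,0,-1.5],0,0],[[0,0,-1.5],0,0],[[0,0,0],0,0]]'
python3 -m creep '[[[0,0,-1],0,0],[[0,0,0],0,0]]'
```

```text
time: 17.8
position: [0.5924, 0.148, 0.0449]
tool_rot: [-0.478, 0.523, -0.521, 0.476]
ft_force: [-5.8, -0.7, -2.1]
grip_width: 0.0172
time: 18.0
position: [0.5924, 0.148, 0.045]
tool_rot: [-0.477, 0.522, -0.522, 0.476]
ft_force: [-4.1, 0.4, -2.9]
grip_width: 0.0175
```

```bash
python3 -m creep '[[[0,0,-1],0,0],[[0,0,-1],0,0],[[0,0,0],0,0]]'
python3 -m creep '[[[0,0,-0.5],0,0],[[0,0,0],0,0]]'
```

```text
time: 18.3
position: [0.5924, 0.1482, 0.0457]
tool_rot: [0.476, -0.521, 0.523, -0.478]
ft_force: [-0.6, 0.1, -3.6]
grip_width: 0.0175
time: 18.5
position: [0.5924, 0.1483, 0.0459]
tool_rot: [0.476, -0.521, 0.523, -0.478]
ft_force: [-0.4, -0.8, -2.9]
grip_width: 0.017
```

```bash
python3 -m creep '[[[0,0,-1],0,0],[[0,-1,0],0,0],[[0,-1,0],0,0],[[0,-1,0],0,0],[[0,-2,0],0,0],[[0,-2,0],0,0],[[0,0,0],0,0]]'
python3 - <<'E'
from h import *
o=robot.get_obs(); print(o["ft_force"],o["moment"],o["position"])
E
```

```text
time: 19.2
position: [0.5897, 0.1484, 0.0525]
tool_rot: [0.477, -0.522, 0.522, -0.477]
ft_force: [0.1, -0.0, -4.2]
grip_width: 0.0172
[ 1.28003943e-01 -2.30211050e-03 -4.24827722e+00] [0.04919824 0.21559306 0.10802067] [0.58972406 0.14838839 0.05248516]
```

```bash
python3 -m creep '[[[0,-8,0],0,0],[[0,-15,0],0,0],[[0,-22,0],0,0],[[0,-25,0],0,0],[[0,-25,0],0,0],[[0,-15,0],0,0],[[0,-5,0],0,0],[[0,0,0],0,0]]'
python3 - <<'E'
from h import *
o=robot.get_obs(); print(o["ft_force"],o["moment"],o["position"])
snap("wrist","w11");snap("side","s11")
E
```

```text
time: 20.0
position: [0.5901, 0.1485, 0.1689]
tool_rot: [0.476, -0.521, 0.523, -0.478]
ft_force: [0.2, -0.0, -4.8]
grip_width: 0.0174
[ 0.19935952 -0.01679686 -4.79700756] [0.03171578 0.23528045 0.06176953] [0.5901351  0.14846637 0.1689251 ]
```

View pics/w11.png

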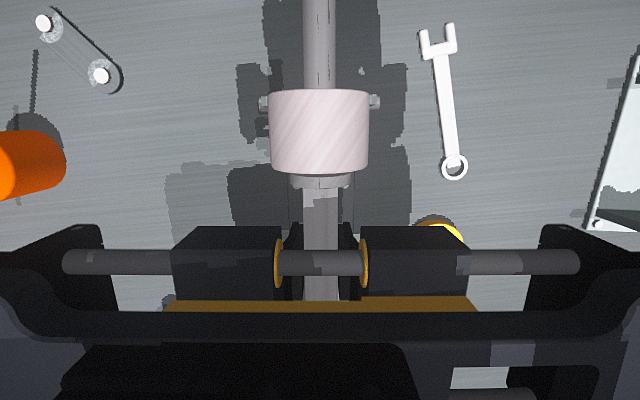

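View pics/s11.png

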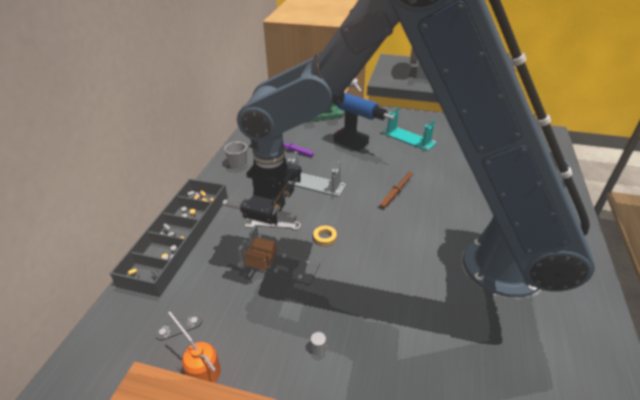

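Run:
```python
from h import *
print(togo([0.556,-.2265,.16],np.radians(82)))
```

```text
(array([376.30647616,   6.97927112,   1.02920029]), np.float64(0.049467197589494916))
```

```bash
python3 -m creep '[[[15,0,0],0,0],[[30,0,0],0,0],[[40,0,0],0,0],[[45,0,0],0,0],[[45,0,0],0,0],[[45,0,0],0,0],[[45,0,0],0,0],[[40,0,0],0,0]]'
python3 -m creep '[[[35,0,0],0.02,0],[[22,0,0],0.02,0],[[12,0,0],0.01,0],[[4,0,0],0,0],[[0,0,0],0,0],[[0,0,0],0,0]]'
python3 - <<'E'
from h import *
print(togo([0.556,-.2265,.1055],np.radians(82)))
o=robot.get_obs(); print(o["ft_force"],o["moment"],o["position"])
snap("wrist","w12")
E
```

```text
time: 20.9
position: [0.5607, -0.1584, 0.1663]
tool_rot: [-0.477, 0.523, -0.522, 0.476]
ft_force: [0.8, 0.2, -3.8]
grip_width: 0.0175
time: 21.5
position: [0.5542, -0.2265, 0.167]
tool_rot: [-0.464, 0.534, -0.533, 0.464]
ft_force: [0.2, 0.9, -4.5]
grip_width: 0.0173
(array([-0.1676741 , 61.51994705,  1.83072765]), np.float64(0.0007673446201410528))
[ 0.17210339  0.87355325 -4.49430719] [0.05530935 0.23933902 0.01197982] [ 0.55422746 -0.22648705  0.16702188]
```

View pics/w12.png

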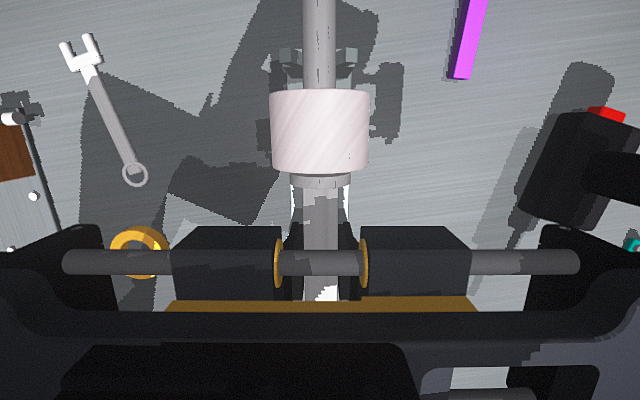

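```bash
python3 -m creep '[[[0,15,1],0,0],[[0,25,0.8],0,0],[[0,25,0],0,0],[[0,15,0],0,0],[[0,7,0],0,0],[[0,3,0],0,0],[[0,0,0],0,0]]'
python3 - <<'E'
from h import *
print(togo([0.556,-.2265,.0655],np.radians(82)))
o=robot.get_obs(); print(o["ft_force"],o["moment"],o["position"])
snap("wrist","w13");snap("top","t13");snap("side","s13")
T=cv2.imread("pics/t13.png");S=cv2.imread("pics/s13.png")
x=cv2.resize(T[135:220,340:420],None,fx=5,fy=5,interpolation=cv2.INTER_CUBIC);y=cv2.resize(S[130:215,270:350],None,fx=5,fy=5,interpolation=cv2.INTER_CUBIC)
cv2.imwrite("pics/c13.png",np.hstack([x,y]))
E
```

```text
time: 22.25
position: [0.5568, -0.2278, 0.0776]
tool_rot: [0.464, -0.533, 0.534, -0.464]
ft_force: [0.6, -0.3, -4.4]
grip_width: 0.0172
(array([-1.22291282, 12.13897892, -0.97977809]), np.float64(0.00031134815258582194))
[ 0.60295257 -0.31667318 -4.3527723 ] [-0.00511801  0.23603216  0.02222432] [ 0.55679378 -0.22784346  0.07763982]
```

View pics/c13.png

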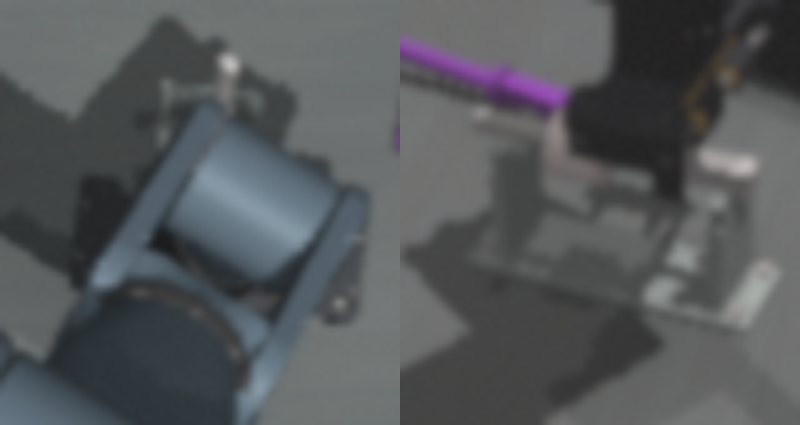

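View pics/w13.png

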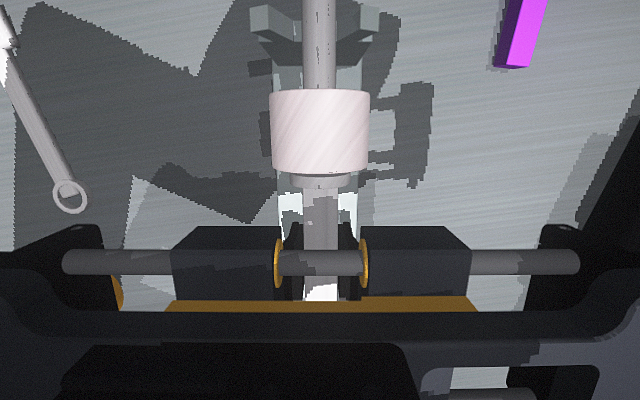

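```bash
python3 -m creep '[[[-1.4,0,-0.8],0,0],[[0,3,0],0,0],[[0,3,0],0,0],[[0,2,0],0,0],[[0,0,0],0,0],[[0,0,0],0,0]]'
python3 - <<'E'
from h import *
print(togo([0.556,-.2265,.0655],np.radians(82)))
o=robot.get_obs(); print(o["ft_force"],o["moment"],o["position"])
E
```

```text
time: 23.0
position: [0.5556, -0.2267, 0.0691]
tool_rot: [-0.464, 0.534, -0.534, 0.464]
ft_force: [0.0, 0.2, -4.8]
grip_width: 0.0175
(array([-0.25470947,  3.64076339,  0.32717555]), np.float64(-0.0006842831982671882))
[ 0.01989757  0.24873501 -4.8058012 ] [ 0.09368809  0.26558316 -0.00681642] [ 0.55564135 -0.22670712  0.06914082]
```

```bash
python3 -m creep '[[[0,1,0],0,0],[[0,1,0],0,0],[[0,1,0],0,0],[[0,0,0],0,0]]'
python3 -m creep '[[[0,0.7,0],0,0],[[0,0,0],0,0]]'
```

```text
time: 23.4
position: [0.5557, -0.2267, 0.0663]
tool_rot: [0.464, -0.534, 0.534, -0.464]
ft_force: [-0.6, 0.2, -4.0]
grip_width: 0.0174
time: 23.6
position: [0.5558, -0.2267, 0.0658]
tool_rot: [0.464, -0.534, 0.534, -0.464]
ft_force: [0.3, 0.2, -3.5]
grip_width: 0.0178
```

```bash
python3 -m creep '[[[0,0.5,0],0,0],[[0,0.3,0],0,0],[[0,0,0],0,0]]'
python3 -m creep '[[[0,0.5,0],0,0],[[0,0,0],0,0]]'
python3 - <<'E'
from h import *
o=robot.get_obs(); print(o["ft_force"],o["moment"],o["position"]); snap("wrist","w14")
E
```

```text
time: 23.9
position: [0.5558, -0.2268, 0.0654]
tool_rot: [0.464, -0.534, 0.534, -0.464]
ft_force: [-1.3, 0.9, 1.7]
grip_width: 0.0175
time: 24.1
position: [0.5558, -0.2268, 0.0654]
tool_rot: [0.464, -0.534, 0.534, -0.464]
ft_force: [-3.2, 1.9, 6.1]
grip_width: 0.0173
[-3.21284632  1.86276775  6.05975082] [ 0.19485709  0.49254898 -0.0221503 ] [ 0.55577907 -0.22675437  0.06538988]
```

View pics/w14.png

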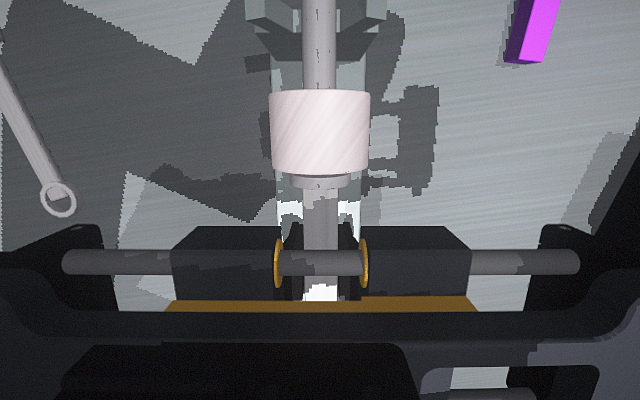

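The bar is seated in the notches (bar column about 319, far notch centre about 317) with the bush between the uprights at (320,130). I'll ease the push and open.

```bash
python3 -m creep '[[[0,-0.6,0],0,0],[[0,0,0],0,0.1],[[0,0,0],0,0.2],[[0,0,0],0,0.25],[[0,0,0],0,0.4],[[0,0,0],0,0.6],[[0,0,0],0,0.8],[[0,0,0],0,0.8]]' 10
python3 -m creep '[[[0,0,0],0,0.8],[[0,0,0],0,0.8],[[0,0,0],0,0.8],[[0,0,0],0,0.8]]'
python3 - <<'E'
from h import *
o=robot.get_obs(); print(o["ft_force"],o["grip_width"],o["position"]); snap("wrist","w15")
E
```

```text
time: 24.95
position: [0.5558, -0.2268, 0.0648]
tool_rot: [0.464, -0.534, 0.534, -0.464]
ft_force: [0.5, 0.4, -0.1]
grip_width: 0.0458
time: 25.35
position: [0.5557, -0.2267, 0.065]
tool_rot: [0.464, -0.534, 0.534, -0.464]
ft_force: [-0.1, -0.6, 0.5]
grip_width: 0.0682
[-0.13098561 -0.64496289  0.45697672] 0.06819398694480731 [ 0.55573978 -0.22669542  0.06496466]
```

View pics/w15.png

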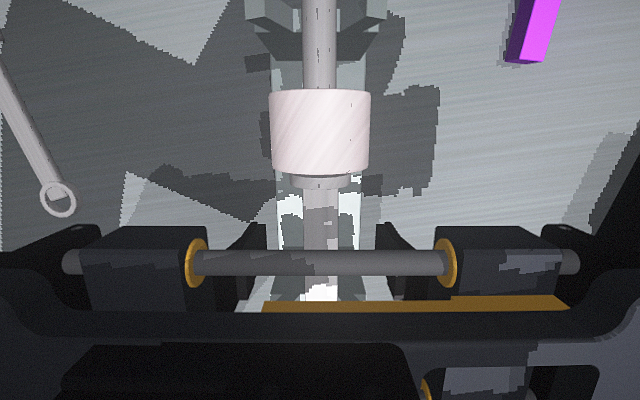

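The jaws are open, clear of the handle. Next I'll retract straight up and check.

```bash
python3 -m creep '[[[0,-10,0],0,0.9],[[0,-25,0],0,1],[[0,-40,0],0,1],[[0,-40,0],0,1],[[0,-40,0],0,1],[[0,-25,0],0,1],[[0,-5,0],0,1],[[0,0,0],0,1]]'
python3 - <<'E'
from h import *
o=robot.get_obs(); print(o["ft_force"],o["grip_width"],o["position"]); snap("wrist","w16");snap("side","s16");snap("top","t16")
S=cv2.imread("pics/s16.png"); a=cv2.imread("pics/w16.png")
x=cv2.resize(a[20:225,260:370],None,fx=2.8,fy=2.8,interpolation=cv2.INTER_CUBIC)
y=cv2.resize(S[140:240,270:350],None,fx=5.7,fy=5.74,interpolation=cv2.INTER_CUBIC)
cv2.imwrite("pics/c16.png",np.hstack([x[:570],y[:570]]))
E
```

```text
time: 26.2
position: [0.5559, -0.2267, 0.2511]
tool_rot: [0.464, -0.533, 0.535, -0.464]
ft_force: [0.2, -0.2, -1.0]
grip_width: 0.0866
[ 0.22332744 -0.20201625 -0.99259858] 0.0866381170295217 [ 0.55588795 -0.22674901  0.25110256]
```

View pics/c16.png

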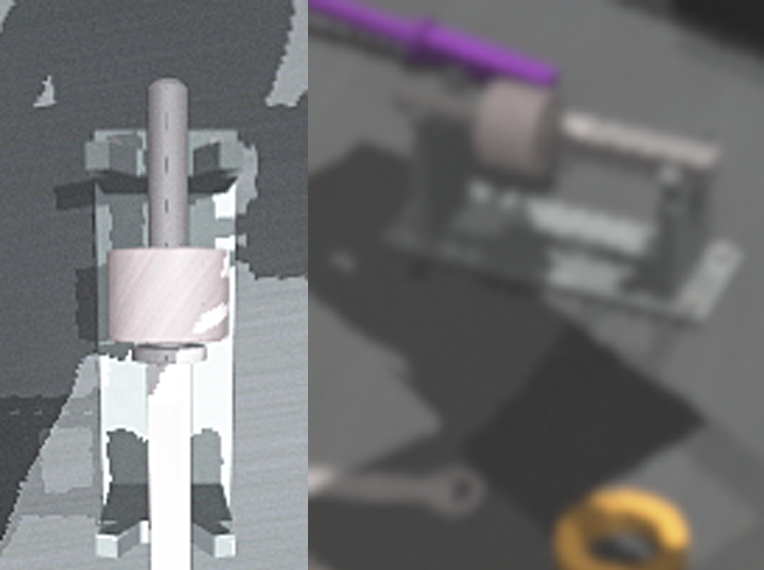

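View pics/s16.png

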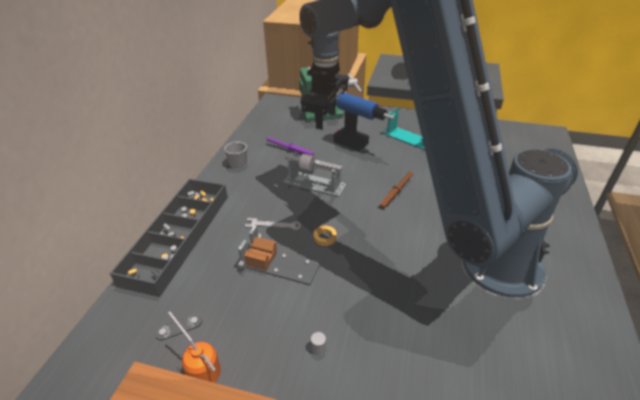

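View pics/w16.png

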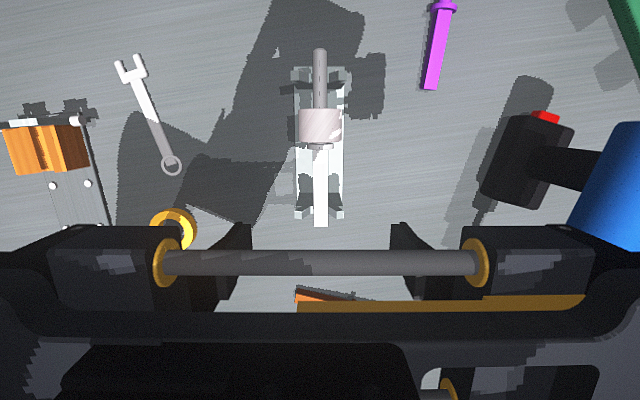

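The bar lies in both notches, the bush hangs between the uprights at (320,127), the bystanders look unmoved, and the cradle is empty. One last check on the seat position.

Run:
```python
from h import *
c=snap("wrist"); f=lambda x,y:(260+x/2.8,20+y/2.8)
tip=onz(c,[f(168,79)],.085)[0]; end=onz(c,[(320,227.5)],.094)[0]
L=onz(c,[f(85,155),f(242,155),f(96,545),f(235,545)],.097); a=(L[0]+L[1])/2;b=(L[2]+L[3])/2
mid=(a+b)/2; d=(a-b)/np.linalg.norm(a-b); n=np.array([-d[1],d[0],0])
print("stand upr dist",np.linalg.norm(a-b)); 
for nme,p in(("tip",tip),("end",end)): print(nme,((p-mid)@d)*1000,((p-mid)@n)*1000)
o=robot.get_obs();print(o["time"],o["joint_velocities"].round(3))
```

```text
stand upr dist 0.15363753991029788
tip 105.33629200372003 -1.7688865001168514
end -94.38668159335332 -0.9842196289177607
26.4 [ 0.     0.003 -0.007  0.001 -0.     0.   ]
```

```bash
python3 -c "
from rig import robot
print(robot.hand_in())"
```

```text
the job is handed in; nothing more can be done
None
```

The job is done and handed in at about 26.5 s of the 70 s; handing in gave no verdict.

- **Threading and push:** I took the steel bar by its handle, threaded it through the bush and slid the bush back until the yoke stopped it. The push read 11–11.5 N for about a second and then 12–12.7 N for over half a second. The highest force I read was about 13 N, against the 25 N limit, but I only have readings at the end of each move.
- **Placing:** I lifted the bush on the bar, carried it over, laid the bar back in both notches and let go.

The last pictures show the bar in both notches, with the bush hanging between the uprights and the cradle empty. The bystanders look unmoved in those pictures, though I did not measure them. The gripper is open and about 165 mm above the bar. The collar measured 5.5 mm along the stand against the 6 mm asked, and the bar lay 1–1.8 mm off the stand's centre line, about the camera's accuracy.

One earlier check disagreed: before threading, the bearing taken from the cradle's plate screws was up to about 2° off the one from the bush and the wood. Comparing bar and bush in the top and wrist pictures settled it, and the bar went in with no noticeable force.

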